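Check a name plate against its paint jar

ROBOT

A 6-joint arm with a two-finger parallel gripper is mounted at the origin on the work surface. World frame = base frame: x ahead of the robot, y to its left, z up, the work surface at z = 0. Lengths are in m, angles in rad, forces in N, time in s.
With the tool pointing down it reaches from about 0.325 to 0.875 m from the base axis. Payload 4.4 kg.
Tool frame: the origin (TCP) lies at the very end of the fingers, on their centre line; the grasp point (between the pads) lies 19 mm behind it; z points along the fingers, y is the line along which they close (so a half turn about z gives the same grasp; the last joint's range is limited). The gripper opens to 85 mm and grips with 20 to 120 N. Pads are 22 mm wide; open, the fingers measure 114 mm over their backs; the gripper's body (76 mm by 85 mm) begins 54 mm behind the grasp point. The pads swing forward as they close: fully open they stand 13 mm farther back than shut.
Start: joints at [-1.339, 0.207, 1.542, -0, 1.393, -0.15], TCP at [0.214, -0.534, 0.231] pointing down, gripper open.
Joint ranges: [-2.73, 2.73], [-0.86, 2.22], [0.23, 2.46], [-1.11, 4.25], [0.08, 2.63], [-2.82, 2.82]. Speed limits (rad/s): [2.79, 2.79, 3.14, 3.14, 3.14, 3.14].

INTERFACE

Orientations are given as a unit quaternion [w, x, y, z].
In Python, from cell import readout, camera, camera_params, ticket gives the robot as it stands.
- The arm moves only by the tool carry_out, never from a script. Its argument "moves" is a list of rows, each an object with "dr": the turn, a rotation vector about the tool's x, y, z in degrees, a list of three; "translation": the shift along the tool's x, y, z in cm, a list of three; "jaw": the closure, from 0 (fully open) to 1 (shut). In form: [{"dr": [ax, ay, az], "translation": [dx, dy, dz], "jaw": jaw}, ...]. A call has 1 to 12 rows; each row is the pose to reach, as a shift and turn from the pose commanded when the call began, along the tool's axes at that moment; what a row does not reach only later rows make up. A row lasts 1/8 s, in which the tool goes at most 62.5 mm and 10.7 degrees, less where a joint would pass 70% of its speed; a pose out of reach is approached as far as the arm can. A call with a gripper value outside its range is refused whole. The fingers move at their own pace and stop on an object; "squeeze" is the grip in N (left out, the last holds). Time passes only in rows, so rows that repeat a pose let the fingers close. It gives the time, the measured TCP pose, the force, the opening and the grip force at its end, in the units of the state.
- readout.observe(): the state, without advancing time (a new reading comes with each control period).
- camera(name): name is "side" or "top" or "wrist"; returns the picture (420x560x3 uint8, red, green, blue); there is no depth.
- camera_params(name): a dict with "intrinsics" (3x3 intrinsics, pixels), "T" (4x4, takes a point from camera to world coordinates). Camera axes: x right, y down, z forward; pixel columns grow to the right and rows downward; lengths in m; the calibration is good to about 2 mm. A picture is of the moment at which its call begins: read the wrist's pose just before it. camera_params takes no time and is no camera call; for the wrist camera it gives the pose at the moment of the call.
- ticket.finish_job(): hands the job in; it is judged then, once.
The state is a dict: "t": time; "qpos": joint angles; "qvel": joint speeds; "joint_torque": joint torques, N m; "ee_pos": TCP position; "eef_rot": TCP orientation; "contact_force": force on the tool from outside, world axes, zero at the start; "torque": the same for the moment, N m; "gripper_width": opening from 0.0 (shut) to 1.0 (fully open); "gripper_force": force on a finger pad.
Only numpy, scipy, OpenCV 4.12 (cv2) and the standard library are available. Lean on these libraries where they do the work, as an engineer would, in place of code of your own. Each camera call takes 0.05 s, during which the arm holds its last target. There are 200 camera calls.

TASK

One paint jar stands on the round cork mat: take the name plate whose notched, frosted end has that jar's colour out of its stand by its clear end, never touching a frosted end with the fingers, and leave everything else where it is. Hold it centred over that jar, about 15 to 20 cm above the table, tipped at least half-way from upright towards flat so that the face with the white label looks up. Finish while still holding it there, still and clear of the jar.

Things in the scene. Friction and masses are not known exactly. Their poses are not given: they have to be found in the camera images.
- mat_center (a point): Round cork mat, 110 mm across, 1 mm thick, fixed flat on the table; the point is the middle of its top. Exactly one of the three paint jars stands on its middle (within 15 mm); the other two stand elsewhere, more than 100 mm away.
- plate_green_center (a point): Acrylic name plate with green frosted end, 110 x 60 x 8 mm, 50 to 90 g, standing on a long edge, lower 12 mm loose in its stand's slot (lift straight up); edges 10 and 70 mm above the table. Point: its centre. x: lengthwise to the frosted end; y: out of the label face; z: to its upper long edge. Clear from x = -55 to +20 mm, frosted from +20 to +55. Notch at the upper frosted corner (+x, +z).
- plate_orange_center (a point): Acrylic name plate with orange frosted end, 110 x 60 x 8 mm, 50 to 90 g, standing on a long edge, lower 12 mm loose in its stand's slot (lift straight up); edges 10 and 70 mm above the table. Point: its centre. x: lengthwise to the frosted end; y: out of the label face; z: to its upper long edge. Clear from x = -55 to +20 mm, frosted from +20 to +55. Notch at the upper frosted corner (+x, +z).
- plate_blue_center (a point): Acrylic name plate with blue frosted end, 110 x 60 x 8 mm, 50 to 90 g, standing on a long edge, lower 12 mm loose in its stand's slot (lift straight up); edges 10 and 70 mm above the table. Point: its centre. x: lengthwise to the frosted end; y: out of the label face; z: to its upper long edge. Clear from x = -55 to +20 mm, frosted from +20 to +55. Notch at the upper frosted corner (+x, +z).
- frost_green: The green frosted end of that plate, rigid with it: 35 x 8 x 60 mm, not to be touched. 10 mm square notch in its upper corner. The label, a white rectangle with two green bars, is on its +y face only: facing you, the notch is at the upper left. Axes as the plate's; origin 30 mm below the plate's centre point.
- frost_orange: The orange frosted end of that plate, rigid with it: 35 x 8 x 60 mm, not to be touched. 10 mm square notch in its upper corner. The label, a white rectangle with two orange bars, is on its +y face only: facing you, the notch is at the upper left. Axes as the plate's; origin 30 mm below the plate's centre point.
- frost_blue: The blue frosted end of that plate, rigid with it: 35 x 8 x 60 mm, not to be touched. 10 mm square notch in its upper corner. The label, a white rectangle with two blue bars, is on its +y face only: facing you, the notch is at the upper left. Axes as the plate's; origin 30 mm below the plate's centre point.
- jar_green_center (a point): Closed green paint jar with green lid, 56 mm across, 58 mm high, 140 g, loose; the point is its centre, 29 mm above the table.
- jar_orange_center (a point): Closed orange paint jar with orange lid, 56 mm across, 58 mm high, 140 g, loose; the point is its centre, 29 mm above the table.
- jar_blue_center (a point): Closed blue paint jar with blue lid, 56 mm across, 58 mm high, 140 g, loose; the point is its centre, 29 mm above the table.
- stand_green: Wooden slot stand of the green plate, fixed on the table: 80 x 54 mm, 22 mm high, slot along its x, 10 mm wide, 12 mm deep, open at both ends. Origin at the centre of its underside.
- stand_orange: Wooden slot stand of the orange plate, fixed on the table: 80 x 54 mm, 22 mm high, slot along its x, 10 mm wide, 12 mm deep, open at both ends. Origin at the centre of its underside.
- stand_blue: Wooden slot stand of the blue plate, fixed on the table: 80 x 54 mm, 22 mm high, slot along its x, 10 mm wide, 12 mm deep, open at both ends. Origin at the centre of its underside.
- tape_center (a point): Roll of yellowish tape lying flat, 80 mm across, 24 mm high; its centre. Bystander.
- phone_center (a point): Black phone lying flat, 148 x 72 x 8.5 mm; its centre. Bystander.
- scissors_center (a point): Scissors lying flat, about 190 mm long, 10 mm high; the point is at the pivot, blades along +x. Bystander.
- glue_gun_center (a point): Orange glue gun lying on its side, about 215 mm long, 36 mm high; the point is mid-barrel, nozzle along +x. Bystander.
Things that resemble listed ones, but are neither listed nor needed, are in the scene too. Several things look just like the part that bears jar_orange_center: the one meant starts farthest to the robot's left.

How it is judged:
By the outcome, as a careful person would: the job done as asked, in the order asked, and still so for the second after the job is handed in, while the arm keeps its last pose, push and grip.
It also fails if it takes over 32 s, if anything falls off the work surface, if the arm or the gripper's body presses on something with over 40 N, if the wrist force passes 120 N, or if a joint passes its speed limit or range.

## Working session

There is one attempt and no reset: what is moved stays moved. The work goes in short steps, Python scripts to look and compute and a tool call to move; the robot and the scene stay as the last step left them, time stands still between calls to the robot, and variables do not carry over. Pictures are saved under pics/ and viewed, at most 10 in all, crops included, and the job is handed in when it is done.

Besides the shell and the picture viewer there is one more tool, called after "Request:" as name([rows], argument=value, ...), one row to a line, values as JSON. carry_out: Moves the arm, as the interface text tells. Its arguments: {"type":"object","properties":{"moves":{"type":"array"},"squeeze":{"type":"number"}},"required":["moves"]}

```bash
mkdir -p pics; ls
python3 - <<'E'
from cell import readout, camera, camera_params
import cv2,json,numpy as np
np.set_printoptions(precision=4,suppress=True)
print(readout.observe())
for n in ("top","side"):
    im=camera(n); cv2.imwrite(f"pics/{n}0.png",im[:,:,::-1]); p=camera_params(n); print(n,p)
E
```

```text
pics
{'t': 0.0, 'qpos': array([-1.3395,  0.2074,  1.543 ,  0.    ,  1.3935, -0.1505]), 'qvel': array([-0.0012,  0.0004, -0.0008, -0.0011, -0.0015, -0.    ]), 'joint_torque': array([  0.0006, -38.3034, -29.1591,  -0.0001,   0.0106,  -0.    ]), 'ee_pos': array([ 0.214 , -0.5328,  0.2301]), 'eef_rot': array([-0.0012,  0.9818,  0.1897, -0.    ]), 'contact_force': array([-1.3354,  0.868 , -0.0884]), 'torque': array([ 0.0668, -0.0053, -0.0555]), 'gripper_force': 0.0, 'gripper_width': 1.0001850374366872}
top {'intrinsics': array([[399.7989,   0.    , 276.998 ],
       [  0.    , 399.7989, 204.4808],
       [  0.    ,   0.    ,   1.    ]]), 'T': array([[ 0.0152, -0.991 ,  0.1331,  0.4273],
       [-0.9996, -0.018 , -0.0197, -0.005 ],
       [ 0.0219, -0.1327, -0.9909,  1.172 ],
       [ 0.    ,  0.    ,  0.    ,  1.    ]])}
side {'intrinsics': array([[448.9274,   0.    , 280.1287],
       [  0.    , 448.9274, 216.003 ],
       [  0.    ,   0.    ,   1.    ]]), 'T': array([[-0.9774, -0.1122,  0.1794,  0.3916],
       [-0.2115,  0.5374, -0.8164,  0.8768],
       [-0.0048, -0.8359, -0.5489,  0.6421],
       [ 0.    ,  0.    ,  0.    ,  1.    ]])}
```

View pics/top0.png

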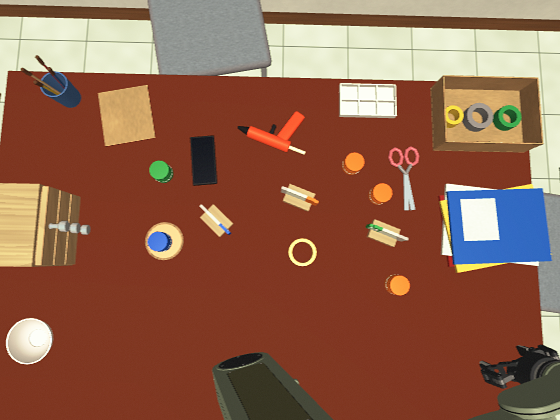

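View pics/side0.png

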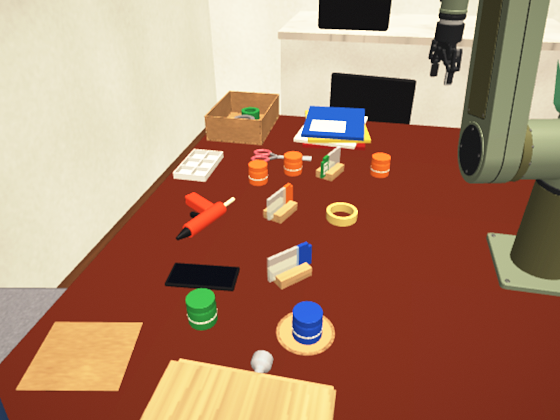

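The mat with the blue jar is at top (163,241), so the blue plate is the target, at top (215,220) with its blue end lower right. In the side view the plate is at (290,265), blue end on the right, with no label on the face we see.

```bash
cat > h.py <<'E'
import cv2,numpy as np
from scipy.spatial.transform import Rotation as R
np.set_printoptions(precision=4,suppress=True)
def cast(p,uv,z):
    K,T=p["intrinsics"],p["T"]
    d=T[:3,:3]@np.linalg.solve(K,[uv[0],uv[1],1.]); o=T[:3,3]
    return o+d*(z-o[2])/d[2]
def blue(im):
    h=cv2.cvtColor(im,cv2.COLOR_RGB2HSV)
    return cv2.inRange(h,(105,120,60),(130,255,255))
def blobs(m,a=15):
    n,l,s,c=cv2.connectedComponentsWithStats(m)
    return [(c[i],s[i]) for i in range(1,n) if s[i][4]>a]
def q2R(q): return R.from_quat([q[1],q[2],q[3],q[0]]).as_matrix()
E
python3 - <<'E'
from h import *
from cell import camera_params,readout,camera
ims=[];
for n,(x0,y0,w) in {"top":(120,190,130),"side":(250,230,130)}.items():
    im=cv2.imread(f"pics/{n}0.png")[:,:,::-1].copy(); p=camera_params(n)
    for c,s in blobs(blue(im)): print(n,c,s,cast(p,c,.058))
    ims.append(cv2.resize(im[y0:y0+w*3//4,x0:x0+w],(400,300),interpolation=cv2.INTER_CUBIC))
cv2.imwrite("pics/crop.png",np.hstack(ims)[:,:,::-1])
p=camera_params("top");print("plate blue", cast(p,(224,229),.07), "clear", cast(p,(202,207),.07),"mat",cast(p,(164,241),0.001))
T=camera_params("wrist");s=readout.observe();print(T, q2R(s["eef_rot"]))
E
```

```text
top [61.6402 89.8037] [ 41  72  39  35 642] [0.8997 0.6    0.058 ]
top [503.1963 227.7668] [ 447  188  105   76 5562] [ 0.5221 -0.6673  0.058 ]
top [224.8438 229.0625] [219 224  12  11  32] [0.5053 0.1169 0.058 ]
top [158.7076 241.1667] [148 232  23  19 342] [0.4688 0.2978 0.058 ]
side [336.6848 121.6862] [ 301  106   64   34 1418] [ 0.5163 -0.6164  0.058 ]
side [304.7549 252.5136] [298 242  14  23 257] [0.5021 0.1346 0.058 ]
side [307.1069 318.2912] [293 301  30  36 917] [0.4667 0.3188 0.058 ]
side [306.5508 339.5763] [293 333  28  11 118] [0.4598 0.3664 0.058 ]
side [  2.1316 413.0526] [  0 402   8  18  76] [0.8622 0.5892 0.058 ]
plate blue [0.5046 0.1179 0.07  ] clear [0.5645 0.1806 0.07  ] mat [0.4717 0.2981 0.001 ]
{'intrinsics': array([[293.4097,   0.    , 282.0322],
       [  0.    , 293.4097, 206.088 ],
       [  0.    ,   0.    ,   1.    ]]), 'T': array([[ 0.3726, -0.8949, -0.2458,  0.2762],
       [-0.928 , -0.36  , -0.096 , -0.5083],
       [-0.0025,  0.2639, -0.9646,  0.3733],
       [ 0.    ,  0.    ,  0.    ,  1.    ]])} [[ 0.928   0.3726 -0.0005]
 [ 0.3726 -0.928   0.0021]
 [ 0.0003 -0.0022 -1.    ]]
```

View pics/crop.png

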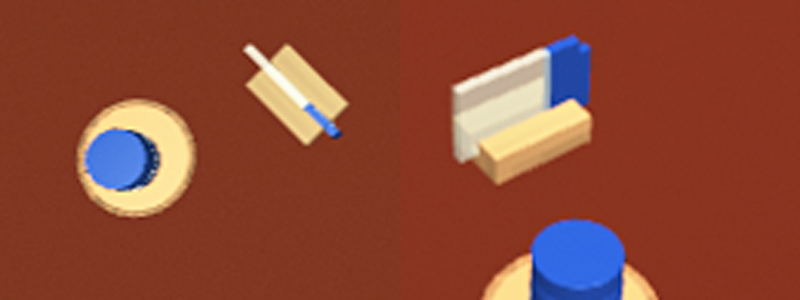

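```bash
cat >> h.py <<'E'
def rel(s,pos,Rt):
    R0=q2R(s["eef_rot"])
    print("t(cm)",R0.T@(np.array(pos)-s["ee_pos"])*100,"dr",R.from_matrix(R0.T@Rt).as_rotvec(degrees=True))
def down(yaw): # tool x at yaw (deg)
    return R.from_euler('z',yaw,degrees=True).as_matrix()@np.diag([1.,-1,-1])
E
python3 - <<'E'
from h import *
from cell import camera_params,readout
p=camera_params("top");a=cast(p,(200.6,205.6),.07);b=cast(p,(229.2,233.2),.07)
d=a-b;print(a,b,(a+b)/2,np.hypot(d[0],d[1]),yaw:=np.degrees(np.arctan2(d[1],d[0])))
c=(a+b)/2+d/np.linalg.norm(d)*.008
rel(readout.observe(),[c[0],c[1],.18],down(yaw))
E
```

```text
[0.5683 0.1846 0.07  ] [0.4933 0.1032 0.07  ] [0.5308 0.1439 0.07  ] 0.11067429545888922 47.31946164113929
t(cm) [ 55.3338 -51.3418   5.1453] dr [ -0.1183  -0.0431 -25.4449]
```

Request:
carry_out([
  {"dr":[0,0,-25.4],"translation":[55.3,-51.3,5],"jaw":0},
  {"dr":[0,0,-25.4],"translation":[55.3,-51.3,5],"jaw":0},
  {"dr":[0,0,-25.4],"translation":[55.3,-51.3,5],"jaw":0},
  {"dr":[0,0,-25.4],"translation":[55.3,-51.3,5],"jaw":0},
  {"dr":[0,0,-25.4],"translation":[55.3,-51.3,5],"jaw":0},
  {"dr":[0,0,-25.4],"translation":[55.3,-51.3,5],"jaw":0},
  {"dr":[0,0,-25.4],"translation":[55.3,-51.3,5],"jaw":0},
  {"dr":[0,0,-25.4],"translation":[55.3,-51.3,5],"jaw":0},
  {"dr":[0,0,-25.4],"translation":[55.3,-51.3,5],"jaw":0},
  {"dr":[0,0,-25.4],"translation":[55.3,-51.3,5],"jaw":0},
  {"dr":[0,0,-25.4],"translation":[55.3,-51.3,5],"jaw":0},
  {"dr":[0,0,-25.4],"translation":[55.3,-51.3,5],"jaw":0},
])

```text
t: 1.6
ee_pos: [0.534, 0.1451, 0.1811]
eef_rot: [0.0, 0.916, 0.401, -0.0]
contact_force: [1.9, -0.2, -0.4]
gripper_width: 0.999
gripper_force: 0.0
```

Request:
carry_out([
  {"dr":[0,0,0],"translation":[0,0,0],"jaw":0},
  {"dr":[0,0,0],"translation":[0,0,0],"jaw":0},
  {"dr":[0,0,0],"translation":[0,0,0],"jaw":0},
])

```text
t: 1.98
ee_pos: [0.5332, 0.1418, 0.1816]
eef_rot: [0.0, 0.916, 0.4, -0.0]
contact_force: [0.2, -0.4, 0.7]
gripper_width: 1.0
gripper_force: 0.0
```

Run:
```python
from h import *
from cell import camera_params,readout,camera
s=readout.observe();print(s["t"],s["ee_pos"],s["qpos"],q2R(s["eef_rot"]))
p=camera_params("wrist");im=camera("wrist");cv2.imwrite("pics/w1.png",im[:,:,::-1]);np.savez("w1.npz",**p)
```

```text
1.975 [0.5332 0.1418 0.1816] [ 0.1032  0.2039  1.6517 -0.0004  1.2866  0.8508] [[ 0.6798  0.7334 -0.0006]
 [ 0.7334 -0.6798 -0.0004]
 [-0.0007 -0.0001 -1.    ]]
```

View pics/w1.png

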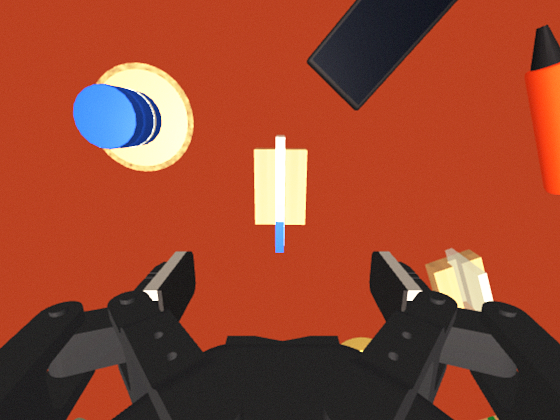

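The jar on the mat is at (105,115). The blue plate's top edge runs vertically at col ~280, rows 136–252, with blue from row 222 down and a sliver of white label on its right side, as expected.

Run:
```python
from h import *
from cell import readout
p=dict(np.load("w1.npz"));im=cv2.imread("pics/w1.png")[:,:,::-1].copy()
g=im.astype(int)
for r in (140,146,160,190,215,225,235,245,250): print(r,[tuple(map(int,v)) for v in im[r,272:290]][:18] if r in(146,190,235) else "", )
print([tuple(map(int,v)) for v in im[132:140,279]],[tuple(map(int,v)) for v in im[216:226,278]],[tuple(map(int,v)) for v in im[238:256,278]])
for c,s in blobs(blue(im)): print(c,s,cast(p,c,.058))
```

```text
140 
146 [(191, 68, 35), (188, 62, 33), (183, 50, 18), (248, 208, 185), (255, 255, 255), (255, 255, 255), (255, 255, 254), (255, 254, 253), (255, 254, 253), (255, 254, 253), (255, 255, 254), (255, 255, 255), (255, 255, 253), (236, 160, 131), (183, 54, 23), (188, 62, 29), (190, 68, 34), (188, 65, 34)]
160 
190 [(255, 250, 198), (255, 250, 196), (255, 250, 197), (255, 255, 252), (255, 255, 255), (255, 255, 255), (255, 255, 255), (255, 255, 255), (255, 255, 255), (255, 255, 255), (255, 255, 255), (255, 255, 255), (255, 255, 255), (255, 250, 194), (255, 251, 201), (255, 251, 198), (255, 251, 198), (255, 249, 191)]
215 
225 
235 [(191, 70, 38), (188, 61, 24), (182, 74, 67), (142, 144, 252), (94, 181, 255), (100, 178, 255), (96, 177, 254), (100, 177, 254), (100, 176, 254), (98, 176, 254), (93, 174, 255), (151, 219, 255), (189, 194, 255), (188, 54, 14), (193, 69, 35), (187, 65, 34), (191, 70, 36), (189, 68, 34)]
245 
250 
[(186, 63, 29), (191, 65, 32), (188, 83, 53), (191, 135, 108), (211, 180, 154), (255, 250, 243), (255, 255, 255), (255, 255, 254)] [(254, 254, 254), (254, 254, 254), (254, 254, 254), (254, 254, 254), (255, 255, 254), (255, 255, 254), (139, 207, 254), (104, 186, 255), (106, 184, 255), (103, 183, 254)] [(97, 178, 254), (95, 176, 254), (100, 174, 254), (99, 177, 254), (89, 171, 254), (93, 173, 254), (92, 171, 254), (89, 170, 254), (92, 173, 254), (88, 166, 254), (89, 169, 254), (91, 171, 254), (89, 170, 255), (86, 174, 255), (141, 142, 255), (196, 59, 17), (188, 61, 26), (189, 66, 34)]
[111.4203 115.8915] [  73   84   80   65 3964] [0.4755 0.2977 0.058 ]
[154.9186 118.6105] [143  94  18  50 172] [0.5015 0.2705 0.058 ]
[279.7021 238.7801] [277 223   7  29 141] [0.5049 0.1147 0.058 ]
```

Run:
```python
from h import *
from cell import readout
p=dict(np.load("w1.npz"));s=readout.observe()
a=cast(p,(280,136.5),.07);b=cast(p,(279.5,221.8),.07);d=(a-b);L=np.linalg.norm(d);d/=L
yaw=np.degrees(np.arctan2(d[1],d[0]));c=b+d*.02;print(a,b,L,yaw,"centre",c)
g=b+d*.028; print(g)
# jar top centre: lid left circle
rel(s,[g[0],g[1],.031],down(yaw))
p0=dict(np.load("w1.npz"))
import cell
pt=cell.camera_params("top"); print(cast(pt,(158.0,241.2),.058))
print(cast(p0,(103.5,115.9),.058))
```

```text
[0.5714 0.1856 0.07  ] [0.5194 0.1304 0.07  ] 0.07584482302980676 46.72262483979008 centre [0.5331 0.145  0.07  ]
[0.5386 0.1508 0.07  ]
t(cm) [ 1.0248 -0.235  15.0799] dr [0.0033 0.0159 0.4323]
[0.4687 0.2997 0.058 ]
[0.4704 0.3024 0.058 ]
```

Request:
carry_out([
  {"dr":[0,0,0.4],"translation":[1.0,-0.25,4],"jaw":0},
  {"dr":[0,0,0.4],"translation":[1.0,-0.25,7],"jaw":0},
  {"dr":[0,0,0.4],"translation":[1.0,-0.25,9],"jaw":0},
  {"dr":[0,0,0.4],"translation":[1.0,-0.25,9],"jaw":0},
  {"dr":[0,0,0.4],"translation":[1.0,-0.25,9],"jaw":0},
])

```text
t: 2.65
ee_pos: [0.5395, 0.1515, 0.0929]
eef_rot: [0.0, 0.918, 0.397, 0.001]
contact_force: [0.2, -0.3, 0.3]
gripper_width: 0.999
gripper_force: 0.0
```

Run:
```python
from h import *
from cell import camera_params,readout,camera
s=readout.observe();print(s["t"],s["ee_pos"])
p=camera_params("wrist");im=camera("wrist");cv2.imwrite("pics/w2.png",im[:,:,::-1]);np.savez("w2.npz",**p)
rel(s,[.5386,.1508,.031],down(46.7))
```

```text
2.65 [0.5395 0.1515 0.0929]
t(cm) [-0.1212 -0.0227  6.1872] dr [ 0.0684 -0.0812  0.1031]
```

View pics/w2.png

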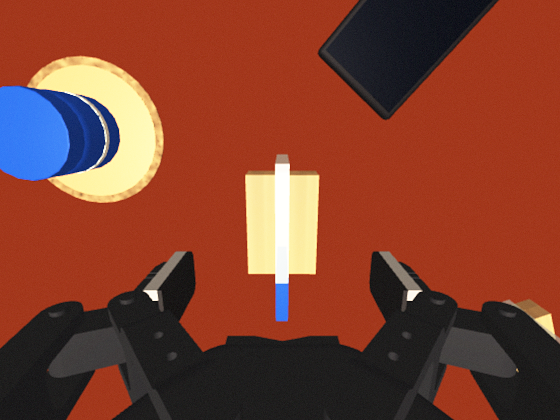

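The plate's edge sits at col 282, midway between the pads (193 and 371). The clear/blue boundary is at row 283.

Run:
```python
from h import *
p=dict(np.load("w2.npz"))
b=cast(p,(281.7,283),.07);a=cast(p,(282.2,164),.07);print(a,b,np.linalg.norm(a-b)); g=b+(a-b)/np.linalg.norm(a-b)*.028;print(g)
```

```text
[0.5711 0.1851 0.07  ] [0.5196 0.1307 0.07  ] 0.07495944006579884
[0.5389 0.151  0.07  ]
```

Request:
carry_out([
  {"dr":[0,0,0],"translation":[-0.1,0,3],"jaw":0},
  {"dr":[0,0,0],"translation":[-0.1,0,5],"jaw":0},
  {"dr":[0,0,0],"translation":[-0.1,0,6.1],"jaw":0},
  {"dr":[0,0,0],"translation":[-0.1,0,6.1],"jaw":0},
  {"dr":[0,0,0],"translation":[-0.1,0,6.1],"jaw":0},
])

```text
t: 3.32
ee_pos: [0.5391, 0.1515, 0.0319]
eef_rot: [0.0, 0.917, 0.398, 0.001]
contact_force: [-0.5, -0.5, -0.3]
gripper_width: 1.002
gripper_force: 0.0
```

Consistent to under 1 mm, so I close the gripper.

Request:
carry_out([
  {"dr":[0,0,0],"translation":[0,0,0],"jaw":0.5},
  {"dr":[0,0,0],"translation":[0,0,0],"jaw":0.8},
  {"dr":[0,0,0],"translation":[0,0,0],"jaw":1},
  {"dr":[0,0,0],"translation":[0,0,0],"jaw":1},
  {"dr":[0,0,0],"translation":[0,0,0],"jaw":1},
  {"dr":[0,0,0],"translation":[0,0,0],"jaw":1},
  {"dr":[0,0,0],"translation":[0,0,0],"jaw":1},
  {"dr":[0,0,0],"translation":[0,0,0],"jaw":1},
], squeeze=50)

```text
t: 4.32
ee_pos: [0.5381, 0.1515, 0.0308]
eef_rot: [-0.0, 0.918, 0.398, 0.0]
contact_force: [0.4, -0.7, 0.4]
gripper_width: 0.087
gripper_force: 49.0
```

Request:
carry_out([
  {"dr":[0,0,0],"translation":[0,0,-1],"jaw":1},
  {"dr":[0,0,0],"translation":[0,0,-2],"jaw":1},
  {"dr":[0,0,0],"translation":[0,0,-4],"jaw":1},
  {"dr":[0,0,0],"translation":[0,0,-7],"jaw":1},
  {"dr":[0,0,0],"translation":[0,0,-10],"jaw":1},
  {"dr":[0,0,0],"translation":[0,0,-13],"jaw":1},
  {"dr":[0,0,0],"translation":[0,0,-16],"jaw":1},
  {"dr":[0,0,0],"translation":[0,0,-18],"jaw":1},
  {"dr":[0,0,0],"translation":[0,0,-18],"jaw":1},
  {"dr":[0,0,0],"translation":[0,0,-18],"jaw":1},
])

```text
t: 5.58
ee_pos: [0.5372, 0.1514, 0.2099]
eef_rot: [-0.0, 0.917, 0.398, -0.001]
contact_force: [1.2, 0.6, -1.2]
gripper_width: 0.085
gripper_force: 49.1
```

```bash
cat >> h.py <<'E'
P=np.array([-.008,0,-.0095])  # tcp: plate centre in tool axes (x: tool x=-plate x), set below
def goal(jar,tilt,out,h=.175):
    # plate axes: y horizontally towards 'out' (deg), tipped by tilt; tool x=-plate x, y=plate y, z=-plate z
    y0=np.array([np.cos(np.radians(out)),np.sin(np.radians(out)),0]);x=np.cross(y0,[0,0,1])
    Rp=R.from_rotvec(np.radians(tilt)*x).as_matrix()@np.c_[x,y0,[0,0,1]]
    Rt=Rp@np.diag([-1.,1,-1])
    return np.array([jar[0],jar[1],h])-Rt@P,Rt
E
python3 - <<'E'
from h import *
from cell import camera_params,readout,camera
s=readout.observe();print(s["t"],s["ee_pos"],s["qpos"],q2R(s["eef_rot"]))
for n in("side","wrist"):
    p=camera_params(n);im=camera(n);cv2.imwrite(f"pics/{n}3.png",im[:,:,::-1]);np.savez(f"{n}3.npz",**p)
pt,Rt=goal((.469,.301),0,-43.3); print(Rt)
for out in (10,32): 
  pt,Rt=goal((.469,.301),58,out); print(out,pt); rel(s,pt,Rt)
E
```

```text
5.575 [0.5372 0.1514 0.2099] [0.1196 0.1903 1.6063 0.0001 1.3465 0.8722] [[ 0.6835  0.7299 -0.0015]
 [ 0.7299 -0.6835 -0.0001]
 [-0.0011 -0.001  -1.    ]]
[[ 0.6858  0.7278  0.    ]
 [ 0.7278 -0.6858  0.    ]
 [ 0.      0.     -1.    ]]
10 [0.4755 0.3103 0.17  ]
t(cm) [  7.3865 -15.3562   4.0037] dr [-53.7285  26.8475 -48.3687]
32 [0.4716 0.3121 0.17  ]
t(cm) [  7.246  -15.766    4.0043] dr [-49.2686  37.8356 -68.2267]
```

View pics/wrist3.png

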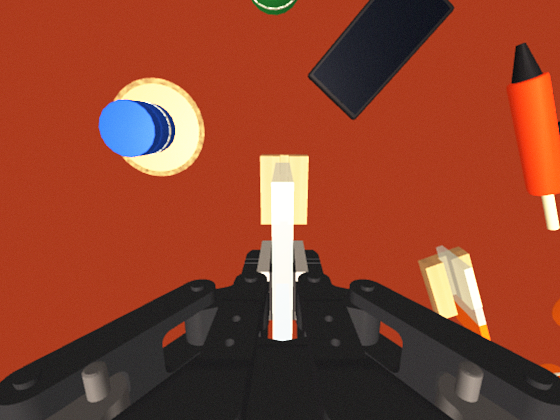

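Run:
```python
from h import *
from cell import readout
p=dict(np.load("wrist3.npz"));print(cast(p,(128,128),.058))
s=readout.observe()
P[:]=[-.008,0,-.009]
pt,Rt=goal((.4695,.301),56,25,.178); print(pt); rel(s,pt,Rt)
```

```text
[0.4717 0.3008 0.058 ]
[0.4729 0.3114 0.173 ]
t(cm) [  7.3144 -15.6108   3.6319] dr [-49.211   33.2072 -62.3482]
```

Request:
carry_out([
  {"dr":[-6,4,-7.5],"translation":[1,-2,0.5],"jaw":1},
  {"dr":[-12,8,-15],"translation":[2,-4,1],"jaw":1},
  {"dr":[-18,12,-22.5],"translation":[3,-6,1.5],"jaw":1},
  {"dr":[-24,16,-30],"translation":[4,-8,2],"jaw":1},
  {"dr":[-30,20,-38],"translation":[5,-10,2.5],"jaw":1},
  {"dr":[-36,24.5,-46],"translation":[6,-12,3],"jaw":1},
  {"dr":[-42,28.5,-53.5],"translation":[6.8,-14,3.3],"jaw":1},
  {"dr":[-46,31,-58],"translation":[7.2,-15,3.5],"jaw":1},
  {"dr":[-49.2,33.2,-62.3],"translation":[7.3,-15.6,3.6],"jaw":1},
  {"dr":[-49.2,33.2,-62.3],"translation":[7.3,-15.6,3.6],"jaw":1},
  {"dr":[-49.2,33.2,-62.3],"translation":[7.3,-15.6,3.6],"jaw":1},
  {"dr":[-49.2,33.2,-62.3],"translation":[7.3,-15.6,3.6],"jaw":1},
])

```text
t: 7.18
ee_pos: [0.4648, 0.3216, 0.1947]
eef_rot: [0.256, 0.483, 0.747, 0.378]
contact_force: [0.6, 0.5, 0.1]
gripper_width: 0.09
gripper_force: 49.3
```

Run:
```python
from h import *
from cell import camera_params,readout,camera
P[:]=[-.008,0,-.009]
s=readout.observe();Rm=q2R(s["eef_rot"]);print(s["t"],s["qpos"],"centre",s["ee_pos"]+Rm@P,"tilt",np.degrees(np.arccos(-Rm[2,2])),"label up",Rm[2,1])
pt,Rt=goal((.4695,.301),56,25,.178); rel(s,pt,Rt)
a=[camera(n) for n in("side","top")]
for n,i in zip(("side4","top4"),a): cv2.imwrite(f"pics/{n}.png",i[:,:,::-1])
v=np.hstack([cv2.resize(a[0][210:360,200:400],(400,300)),cv2.resize(a[1][180:300,100:260],(400,300))])
cv2.imwrite("pics/v4.png",v[:,:,::-1])
```

```text
7.175 [ 0.4942 -0.1274  2.2852 -1.1086  0.0835  1.1402] centre [0.4613 0.3114 0.2001] tilt 54.3439867465539 label up 0.8123581869030905
t(cm) [-1.2175 -1.5925  1.5506] dr [-1.6723  1.5873  0.0662]
```

View pics/v4.png

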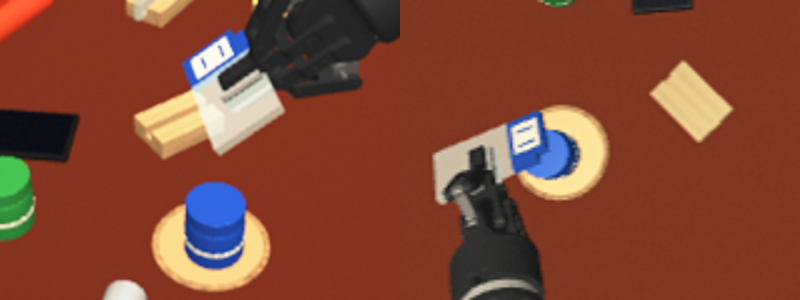

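```bash
cat > ik.py <<'E'
from h import *
from scipy.optimize import least_squares
lo=np.array([-2.73,-.86,.23,-1.11,.08,-2.82]);hi=np.array([2.73,2.22,2.46,4.25,2.63,2.82])
def rot(q): return R.from_euler('ZYZYZ',[q[0],q[1]+q[2],q[3],q[4],q[5]])
def fk(q,k):
    a,b,c,h,d,o=k; Rt=rot(q).as_matrix()
    w=np.array([a*np.sin(q[1])+b*np.sin(q[1]+q[2])+o*np.cos(q[1]+q[2]),d,h+a*np.cos(q[1])+b*np.cos(q[1]+q[2])-o*np.sin(q[1]+q[2])])
    return R.from_euler('Z',q[0]).apply(w)+c*Rt[:,2],Rt
S=[([-1.3395,.2074,1.543,0,1.3935,-.1505],(.214,-.5328,.2301)),([.1032,.2039,1.6517,0,1.2866,.8508],(.5332,.1418,.1816)),([.1196,.1903,1.6063,.0001,1.3465,.8722],(.5372,.1514,.2099))]
E
python3 - <<'E'
from ik import *
from cell import readout
s=readout.observe();S.append((s["qpos"],s["ee_pos"]))
f=least_squares(lambda k:np.concatenate([fk(q,k)[0]-p for q,p in S]+[1e-3*(k-[.43,.4,.25,.3,.086,0])]),[.43,.4,.25,.3,.086,0])
k=f.x;print(k,[fk(q,k)[0]-p for q,p in S])
Ct=rot(s["qpos"]).as_matrix().T@q2R(s["eef_rot"]);C0=rot([.1196,.1903,1.6063,.0001,1.3465,.8722]).as_matrix().T@down(46.9);print(Ct,C0)
C=np.round(C0);P[:]=[-.008,0,-.009]
np.savez("k.npz",k=k,C=C)
for tilt in(50,56):
  for out in range(-50,130,15):
    pt,Rt=goal((.4695,.301),tilt,out,.18)
    def e(q):
        p,r=fk(q,k);return np.r_[(p-pt)*10,R.from_matrix((r@C).T@Rt).as_rotvec()]
    B=None
    for q4 in(-.8,.5,1.5,3):
        r=least_squares(e,[.45,-.1,2.1,q4,.8,.3],bounds=(lo,hi))
        if B is None or r.cost<B.cost-1e-8:B=r
    print(tilt,out,B.cost,B.x)
E
```

```text
Traceback (most recent call last):
  File "ik.py", line 6, in fk
    a,b,c,h,d,o=k; Rt=rot(q).as_matrix()
                      ~~~^^^
  File "ik.py", line 4, in rot
    def rot(q): return R.from_euler('ZYZYZ',[q[0],q[1]+q[2],q[3],q[4],q[5]])
                       ~~~~~~~~~~~~^^^^^^^^^^^^^^^^^^^^^^^^^^^^^^^^^^^^^^^^^
  File "scipy/spatial/transform/_rotation.pyx", line 1413, in scipy.spatial.transform._rotation.Rotation.from_euler
ValueError: Expected axis specification to be a non-empty string of upto 3 characters, got ZYZYZ
```

```bash
sed -i "s/^def rot.*/def rot(q): return R.from_euler('ZYZ',[q[0],q[1]+q[2],q[3]])*R.from_euler('YZ',[q[4],q[5]])/; s/R.from_euler('Z',q\[0\])/R.from_rotvec([0,0,q[0]])/" ik.py
cat > ik2.py <<'E'
from ik import *
from cell import readout
s=readout.observe();S.append((s["qpos"],s["ee_pos"]))
f=least_squares(lambda k:np.concatenate([fk(q,k)[0]-p for q,p in S]+[1e-3*(k-[.43,.4,.25,.3,.086,0])]),[.43,.4,.25,.3,.086,0])
k=f.x;print(k,[fk(q,k)[0]-p for q,p in S])
Ct=rot(s["qpos"]).as_matrix().T@q2R(s["eef_rot"]);C0=rot([.1196,.1903,1.6063,.0001,1.3465,.8722]).as_matrix().T@down(46.9);print(Ct,C0)
C=np.round(C0);P[:]=[-.008,0,-.009]
for tilt in(50,56):
  for out in range(-50,130,15):
    pt,Rt=goal((.4695,.301),tilt,out,.18)
    def e(q):
        p,r=fk(q,k);return np.r_[(p-pt)*10,R.from_matrix((r@C).T@Rt).as_rotvec()]
    B=None
    for q4 in(-.8,.5,1.5,3):
        r=least_squares(e,[.45,-.1,2.1,q4,.8,.3],bounds=(lo,hi))
        if B is None or r.cost<B.cost-1e-8:B=r
    print(tilt,out,B.cost,B.x)
E
python3 ik2.py
```

```text
[0.4553 0.4994 0.316  0.2819 0.0862 0.0937] [array([ 0., -0.,  0.]), array([ 0.    ,  0.0001, -0.    ]), array([-0., -0.,  0.]), array([ 0., -0., -0.])]
[[-0. -1. -0.]
 [ 1. -0. -0.]
 [-0.  0.  1.]] [[ 0.0004 -1.     -0.001 ]
 [ 1.      0.0004  0.0011]
 [-0.0011 -0.001   1.    ]]
50 -50 5.011267239270495e-31 [ 0.8345  0.4167  1.6523 -0.8903  1.3534  2.0415]
50 -35 7.834361002193792e-24 [ 0.8391  0.3085  1.8058 -0.9869  1.1468  1.941 ]
50 -20 2.353729216484652e-23 [ 0.8101  0.1943  1.9546 -1.0848  0.9173  1.8296]
50 -5 0.00031674151402798895 [ 0.7268  0.073   2.0788 -1.11    0.6562  1.623 ]
50 10 7.463355296142723e-05 [ 0.5993 -0.0297  2.1932 -1.11    0.3537  1.3705]
50 25 6.511117773319767e-29 [ 0.4244 -0.0974  2.2638  0.0892  0.1029 -0.0964]
50 40 1.4905921534761005e-20 [ 0.2329 -0.1072  2.2724  1.1614  0.384  -1.4452]
50 55 8.000469532593859e-30 [ 0.0806 -0.0509  2.2217  1.1634  0.698  -1.718 ]
50 70 5.769389918482787e-30 [-0.009   0.0475  2.1235  1.0798  0.9595 -1.8884]
50 85 7.435386992733568e-20 [-0.0426  0.1616  1.9945  0.9767  1.1771 -2.0179]
50 100 1.916617781765239e-28 [-0.0
[... 363 characters left out ...]

56 -5 0.008167281470535881 [ 0.7316  0.0752  2.0729 -1.11    0.6697  1.6248]
56 10 0.002884073708318992 [0.5955 0.0066 2.2915 4.25   0.3492 2.2811]
56 25 3.5122459506900093e-05 [ 0.4145 -0.08    2.3213  2.8071  0.08   -2.82  ]
56 40 5.004837382802519e-26 [ 0.2034 -0.0882  2.3298  1.61    0.4049 -1.9065]
56 55 4.590687567097484e-22 [ 0.0344 -0.024   2.2705  1.385   0.7396 -1.9606]
56 70 3.1683468392951893e-24 [-0.0579  0.0832  2.1589  1.2209  1.0072 -2.0503]
56 85 1.0305385088233461e-29 [-0.087   0.2033  2.0156  1.0776  1.2263 -2.1313]
56 100 2.5607309121975985e-29 [-0.0739  0.3226  1.856   0.9494  1.4182 -2.2058]
56 115 2.131512995308928e-21 [-0.0338  0.4361  1.6902  0.8321  1.595  -2.2818]
```

Run:
```python
from h import *
from cell import readout
s=readout.observe();rel(s,[.485,.295,.25],down(46.7))
```

```text
t(cm) [-3.325   4.8609 -2.5551] dr [ 48.3868 -30.9443  62.1089]
```

Request:
carry_out([
  {"dr":[5,-3,6],"translation":[-0.3,0.5,-0.3],"jaw":1},
  {"dr":[11,-7,14],"translation":[-0.7,1,-0.6],"jaw":1},
  {"dr":[17,-11,22],"translation":[-1.1,1.6,-0.9],"jaw":1},
  {"dr":[23,-15,30],"translation":[-1.5,2.2,-1.2],"jaw":1},
  {"dr":[29,-19,38],"translation":[-1.9,2.8,-1.5],"jaw":1},
  {"dr":[35,-23,46],"translation":[-2.3,3.4,-1.8],"jaw":1},
  {"dr":[41,-27,54],"translation":[-2.7,4,-2.1],"jaw":1},
  {"dr":[46,-30,59],"translation":[-3,4.5,-2.4],"jaw":1},
  {"dr":[48.4,-31,62],"translation":[-3.3,4.9,-2.6],"jaw":1},
  {"dr":[48.4,-31,62],"translation":[-3.3,4.9,-2.6],"jaw":1},
  {"dr":[48.4,-31,62],"translation":[-3.3,4.9,-2.6],"jaw":1},
])

```text
t: 8.65
ee_pos: [0.4841, 0.2952, 0.2501]
eef_rot: [0.001, 0.918, 0.397, -0.001]
contact_force: [-0.4, -0.5, -0.8]
gripper_width: 0.089
gripper_force: 49.2
```

Run:
```python
from h import *
from cell import readout
P[:]=[-.008,0,-.009]
s=readout.observe();print(s["t"],s["qpos"],s["qvel"],s["ee_pos"],q2R(s["eef_rot"]))
pt,Rt=goal((.4695,.301),54,-43,.18);rel(s,pt,Rt)
```

```text
8.65 [ 0.3956  0.1762  1.5381 -0.001   1.4283  1.1491] [ 0.0109 -0.0125  0.0123  0.0019  0.0036  0.0022] [0.4841 0.2952 0.2501] [[ 0.6841  0.7294 -0.0006]
 [ 0.7294 -0.6841 -0.0014]
 [-0.0014  0.0005 -1.    ]]
t(cm) [ 0.2394 -0.7375  7.536 ] dr [-53.9706   0.1517  -0.1168]
```

Request:
carry_out([
  {"dr":[-6,0,0],"translation":[0,-0.1,0.8],"jaw":1},
  {"dr":[-13,0,0],"translation":[0.1,-0.2,1.6],"jaw":1},
  {"dr":[-20,0,0],"translation":[0.1,-0.3,2.5],"jaw":1},
  {"dr":[-27,0,0],"translation":[0.1,-0.4,3.5],"jaw":1},
  {"dr":[-34,0,0],"translation":[0.2,-0.5,4.5],"jaw":1},
  {"dr":[-41,0,0],"translation":[0.2,-0.6,5.5],"jaw":1},
  {"dr":[-47,0,0],"translation":[0.2,-0.7,6.5],"jaw":1},
  {"dr":[-52,0,0],"translation":[0.2,-0.7,7.2],"jaw":1},
  {"dr":[-54,0,0],"translation":[0.2,-0.7,7.5],"jaw":1},
  {"dr":[-54,0,0],"translation":[0.2,-0.7,7.5],"jaw":1},
  {"dr":[-54,0,0],"translation":[0.2,-0.7,7.5],"jaw":1},
  {"dr":[-54,0,0],"translation":[0.2,-0.7,7.5],"jaw":1},
])

```text
t: 10.15
ee_pos: [0.4815, 0.3017, 0.1771]
eef_rot: [0.416, 0.818, 0.353, 0.181]
contact_force: [-0.7, 0.3, -0.8]
gripper_width: 0.086
gripper_force: 49.3
```

Run:
```python
from h import *
from cell import camera_params,readout,camera
P[:]=[-.008,0,-.009]
s=readout.observe();Rm=q2R(s["eef_rot"]);print(s["t"],s["qpos"],"centre",s["ee_pos"]+Rm@P,"tilt",np.degrees(np.arccos(-Rm[2,2])),"label up",Rm[2,1])
pt,Rt=goal((.4695,.301),54,-43,.178); rel(s,pt,Rt)
a=[camera(n) for n in("side","top")]
for n in("side","top"): 
    p=camera_params(n);T=np.linalg.inv(p["T"])
    for x,z in((-.055,.03),(-.055,-.03),(.055,.03),(.055,-.03),(0,0)):
        w=s["ee_pos"]+Rm@(P+[-x,0,-z]);c=T[:3,:3]@w+T[:3,3];u=p["intrinsics"]@c/c[2];print(n,x,z,u[:2])
for n,i in zip(("side5","top5"),a): cv2.imwrite(f"pics/{n}.png",i[:,:,::-1])
v=np.hstack([cv2.resize(a[0][210:360,200:400],(400,300)),cv2.resize(a[1][180:300,100:260],(400,300))])
cv2.imwrite("pics/v5.png",v[:,:,::-1])
```

```text
10.15 [ 0.862   0.3964  1.7198 -0.9979  1.2934  2.051 ] centre [0.4708 0.3009 0.1823] tilt 54.0000794491409 label up 0.8090155257434557
t(cm) [-0.0738 -0.4141  0.1708] dr [ 0.0003  0.1506 -0.2456]
side -0.055 0.03 [290.0405 268.0138]
side -0.055 -0.03 [272.6478 268.9494]
side 0.055 0.03 [344.5942 243.363 ]
side 0.055 -0.03 [324.6952 245.8871]
side 0 0 [308.6004 256.1635]
top -0.055 0.03 [118.3346 229.1806]
top -0.055 -0.03 [137.8227 216.3324]
top 0.055 0.03 [149.9668 261.2506]
top 0.055 -0.03 [168.3363 246.9988]
top 0 0 [143.7444 238.2354]
```

View pics/v5.png

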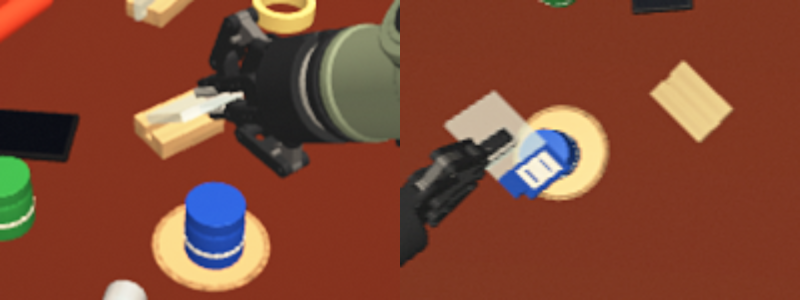

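The right view shows the plate at top-image (144,238) over the blue jar with its label up, and its corners match the predicted ones. I let it settle for two rows, then hand in.

Request:
carry_out([
  {"dr":[0,0,0],"translation":[0,-0.4,0.2],"jaw":1},
  {"dr":[0,0,0],"translation":[0,-0.4,0.2],"jaw":1},
  {"dr":[0,0,0],"translation":[0,-0.4,0.2],"jaw":1},
  {"dr":[0,0,0],"translation":[0,-0.4,0.2],"jaw":1},
  {"dr":[0,0,0],"translation":[0,-0.4,0.2],"jaw":1},
])

```text
t: 10.88
ee_pos: [0.4803, 0.3022, 0.1715]
eef_rot: [0.417, 0.818, 0.354, 0.18]
contact_force: [-0.6, -0.2, -0.6]
gripper_width: 0.087
gripper_force: 49.3
```

Run:
```python
from h import *
from cell import readout,ticket
P[:]=[-.008,0,-.009]
s=readout.observe();Rm=q2R(s["eef_rot"]);print(s["t"],s["qvel"],"centre",s["ee_pos"]+Rm@P,np.degrees(np.arccos(-Rm[2,2])),s["gripper_width"],s["gripper_force"])
print(ticket.finish_job())
```

```text
10.875 [ 0.0017 -0.0016  0.0019 -0.      0.0002  0.0013] centre [0.4695 0.3013 0.1768] 54.022524918955185 0.08669408765275143 49.25225079059601
the job is handed in; nothing more can be done
None
```

The job is handed in at 10.9 s: the blue plate is held by its clear end, still, centred over the blue jar on the mat about 17.7 cm above the table, tipped 54° from upright with its label up.

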